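# Clamp a freshly sealed sample pot under the bench clamp

### The job

The cap of the yellow sample pot standing in the bench clamp has just been sealed and must be held down while the sealant sets. Slide the clamp's blue arm down its bar until the foot of the screw meets the cap and the arm tilts and binds on the bar, then turn the T-handle clockwise until the pot is pressed with about 25 N - the orange band of the sprung anvil under the pot has then just sunk out of sight - and let go. Never press the pot with more than 45 N at any time, and leave the other things on the desk where they are.

Things in the scene. Friction and masses are not known exactly. Their poses are not given: they have to be found in the camera images.
- clamp_base: Bench F-clamp fixed on the desk; grey base plate 240x110x14 mm. Origin on the desk top under the screw axis; +x points along the blue arm to the upright steel bar (24x10 mm, at x = +125 mm, top 212 mm above the desk), z up. A round sprung anvil (72 mm across, standing surface 32 mm above the desk, rim 4 mm higher) sits on the origin and carries the pot.
- clamp_slide (a joint): How far (m) the blue arm is slid down the bar from its top stop: 0 top, positive down, range 0 to 0.075. At 0 the arm's centre line is 165 mm above the desk and the foot's underside 133 mm. Friction holds the arm where it is left; about 2 N down on the thumb pad slides it while the foot is free.
- clamp_tilt (a joint): Tilt (rad) of the blue arm on the bar: about 0 while the foot is free; positive lifts the screw end. With the foot on the pot, pushing on with 10 to 15 N on the thumb pad tilts it to about 0.02 to 0.035 and it then stays there, pressing the pot with 5 to 10 N. As the screw is tightened it tilts on to 0.035 to 0.055, where the worn collar bites hard; this play differs each time.
- clamp_press (a point): Middle of the top of the black round thumb pad (26 mm across) on the blue arm, 58 mm from the bar's centre and 67 mm from the screw axis, 12 mm above the arm's centre line: push here, straight down. The arm is 20 mm wide and 18 mm high; the collar reaches 24 mm from the bar's centre and 36 mm above the centre line.
- clamp_screw (a joint): Turn (rad) of the T-handle: 0 at the start, grows clockwise seen from above (tightening), range 0 to 9. A full turn (6.28) lowers handle and foot by 12 mm on the arm. Turning gets stiffer with the load, up to some 0.2 to 0.4 N m at 25 N depending on friction and speed. It stays where it is left. How far it must turn differs each time with the play of the collar.
- clamp_handle (a point): Centre of the T-handle's cross bar on the screw axis, 45 mm above the arm's centre line: steel bar 10 mm thick, 90 mm long between the centres of its ends, with a 15 mm black ball 47 mm out at each end. x lies along the bar, z up along the screw. The stem below is 10 mm thick; the arm's boss (32 mm across) begins 32 mm below this point. Turn it by gripping the bar or pushing it round.
- clamp_pad: Orange foot at the lower end of the screw, turning with it, 36 mm across and 12 mm thick, with four studs underneath; the origin is the middle of its underside, 32 mm below the arm's centre line when the screw is at 0.
- sealed_pot: Yellow sample pot with a white ribbed cap, 50 mm across and 54 mm high, standing upright in the anvil below the foot; the origin is the centre of its underside, z up.
- calculator: Black pocket calculator, 118 x 70 x 13 mm, loose bystander; origin under its centre.
- dark_pot: Black sample pot with a white cap, 56 mm across and 60 mm high, loose bystander; origin under its centre.
- pale_pot: Pale yellow sample pot with a white cap, 50 mm across and 54 mm high, loose bystander; origin under its centre.
- wash_bottle: White wash bottle with a blue spout, 62 x 104 x 215 mm, loose bystander; origin under its centre.
- spatula: Spatula with a brown wooden handle, 170 mm long, loose bystander lying on the desk; origin under its centre.
- clamp_anvil (a joint): Load gauge: how far (m) the sprung anvil under the pot has sunk into its dark sleeve; about 0 without load, positive down, 1 mm per 8 N (25 N: 3.1 mm). A 3 mm orange band round the anvil shows above the sleeve without load and has just vanished into it at 25 N.

How it is judged:
On the way, in this order (a step that is already met when the one before it is completed fails the run):
1. with the screw not yet tightened, the arm has been slid down until the foot presses the cap with more than 2 N and the arm is tilted on the bar (contact force between clamp_pad and sealed_pot above 2 N and value of joint clamp_tilt above 0.012 rad and value of joint clamp_screw below 0.8 rad), for 0.2 s.
2. the screw has been turned and the screw's foot presses the cap with more than 17 N (contact force between clamp_pad and sealed_pot above 17 N and value of joint clamp_screw above 0.8 rad), for 0.2 s.
At the end, for the whole second after the job is handed in: The screw has been turned in by more than 0.8 rad, the arm is tilted (more than 0.012 rad) and bound on the bar, and the screw's foot presses the cap with 17 to 35 N and stays so by itself; the pot stands upright (within 0.1 rad) and still in the anvil, its centre within 12 mm of the foot's (all of step 2 and contact force between clamp_pad and sealed_pot below 35 N and value of joint clamp_tilt above 0.012 rad and horizontal distance between clamp_pad and sealed_pot below 0.012 m and angle between sealed_pot's own z axis and vertical below 0.1 rad and linear speed of sealed_pot below 0.01 m/s); the robot touches nothing.
It fails at once if the screw's foot presses the pot with more than 45 N (contact force between clamp_pad and sealed_pot above 45 N).
It fails at once if the robot presses the pot itself with more than 45 N (contact force between the arm and sealed_pot above 45 N).
It fails at once if a bystander (calculator, dark pot, pale pot, wash bottle or spatula) is moved by more than 30 mm (distance of any of calculator, dark_pot, pale_pot, wash_bottle, spatula from where it was at the start of the episode above 0.03 m).
It also fails if it takes over 72 s, if anything falls off the work surface, if the arm or the gripper's body presses on something with over 40 N, if the wrist force passes 120 N, or if a joint passes its speed limit or range.

### The arm

A 6-joint arm with a two-finger parallel gripper is mounted at the origin on a cart in front of the work surface, level with it; the furniture and walls round the work are solid. World frame = base frame: x ahead of the robot, y to its left, z up, the work surface at z = 0. Lengths are in m, angles in rad, forces in N, time in s.
With the tool pointing down it reaches from about 0.325 to 0.775 m from the base axis. Payload 5.5 kg.
Tool frame: the origin (TCP) lies between the finger pads; the fingertips stand 25 mm ahead of it and the grasp point (between the pads) lies 6 mm ahead of it; z points along the fingers, y is the direction in which the jaws open and shut (so a half turn about z gives the same grasp; the last joint's range is limited). The gripper opens to 88 mm and grips with 3 to 60 N. Pads are 20 mm wide; open, the fingers measure 115 mm over their backs; the gripper's body (75 mm by 178 mm) begins 61 mm behind the grasp point.
Start: joints at [-1.249, 0.091, 1.231, -0, 1.82, -0.057], TCP at [0.222, -0.557, 0.208] pointing down, gripper open.
Joint ranges: [-2.87, 2.87], [-0.86, 2.18], [0.17, 2.46], [-1.51, 4.65], [0.06, 2.69], [-2.65, 2.65]. Speed limits (rad/s): [2.57, 2.57, 3.01, 3.14, 3.14, 3.14].

### API

Orientations are given as a unit quaternion [x, y, z, w].
In Python, from cell import ctrl gives the robot as it stands.
- The arm moves only by the tool servo_tool, never from a script. Its argument "rows" is a list of rows, each a list of 3 entries, a list of its own where there are three numbers: the opening, from 0 (shut) to 1 (fully open), then the shift along the tool's x, y, z in m, then the turn, a rotation vector about the tool's x, y, z in degrees. A call has 1 to 10 rows; each row is the pose to reach, as a shift and turn from the pose commanded when the call began, along the tool's axes at that moment; what a row does not reach only later rows make up. A row lasts 1/8 s, in which the tool goes at most 62.5 mm and 10.7 degrees, less where a joint would pass 70% of its speed; a pose out of reach is approached as far as the arm can. A call with a gripper value outside its range is refused whole. The fingers move at their own pace and stop on an object; the grip force is fixed at half the most. Time passes only in rows, so rows that repeat a pose let the fingers close. It gives the time, the measured TCP pose, the force and the opening at its end, in the units of the state.
- ctrl.get_state(): the state, without advancing time (a new reading comes with each control period).
- ctrl.camera(name): name is "scene" or "top" or "wrist"; returns the picture (420x560x3 uint8, red, green, blue); there is no depth.
- ctrl.get_calibration(name): a dict with "fx", "fy", "cx", "cy" (pixels), "position" and "rotation" of the camera in the world; the wrist camera has in their place "tool_from_camera" (4x4, takes a point from camera to tool coordinates, whose origin is the TCP and whose axes are the flange's). Camera axes: x right, y down, z forward; pixel columns grow to the right and rows downward; lengths in m; the calibration is good to about 2 mm. A picture is of the moment at which its call begins: read the wrist's pose just before it. get_calibration takes no time and is no camera call.
- ctrl.job_done(): hands the job in, once; it reports no verdict.
The state is a dict: "time": time; "joint_positions": joint angles; "joint_vel": joint speeds; "effort": joint torques, N m; "tool_pos": TCP position; "tool_rot": TCP orientation; "ft_force": force on the tool from outside, world axes, zero at the start; "torque": the same for the moment, N m; "grip_width": opening from 0.0 (shut) to 1.0 (fully open).
Only numpy, scipy, OpenCV 4.12 (cv2) and the standard library are available. Lean on these libraries where they do the work, as an engineer would, in place of code of your own. Each camera call takes 0.05 s, during which the arm holds its last target. There are 200 camera calls.

## Working session

There is one attempt and no reset: what is moved stays moved. The work goes in short steps, Python scripts to look and compute and a tool call to move; the robot and the scene stay as the last step left them, time stands still between calls to the robot, and variables do not carry over. Pictures are saved under pics/ and viewed, about 8 in all and at most 12, crops included, and the job is handed in when it is done.

Besides the shell and the picture viewer there is one more tool, called after "Emit:" by a JSON object that holds its "method" and its "body", one argument or row to a line. servo_tool: Moves the arm, as the interface text tells. Its arguments: {"type":"object","properties":{"rows":{"type":"array","items":{"type":"array"}}},"required":["rows"]}

```bash
mkdir -p pics; cat > h.py <<'E'
from cell import ctrl
import numpy as np, cv2
def snap(name,fn,crop=None,scale=1):
    im=ctrl.camera(name)[:,:,::-1]
    if crop: x0,y0,x1,y1=crop; im=im[y0:y1,x0:x1]
    if scale!=1: im=cv2.resize(im,None,fx=scale,fy=scale,interpolation=cv2.INTER_CUBIC)
    cv2.imwrite('pics/'+fn,im); return im
E
python3 - <<'E'
from h import *
a=snap('scene','a.png');b=snap('top','b.png')
for n in('scene','top','wrist'): print(n,ctrl.get_calibration(n))
print(ctrl.get_state())
E
```

```text
scene {'fx': 415.7189845571033, 'fy': 415.7189845571033, 'cx': 278.4333101239392, 'cy': 216.06301776167143, 'position': array([ 0.16996376, -0.46550989,  0.81108837]), 'rotation': array([ 0.89218634, -0.25643837,  0.09700463, -0.35893315])}
top {'fx': 534.6273577654649, 'fy': 534.6273577654649, 'cx': 280.62283222550354, 'cy': 212.01520477460264, 'position': array([0.37285276, 0.06851176, 1.31898584]), 'rotation': array([ 0.71375422, -0.69821259,  0.0410018 , -0.03705326])}
wrist {'fx': 315.76898360627456, 'fy': 315.76898360627456, 'cx': 283.6028160625162, 'cy': 209.81347943595492, 'tool_from_camera': array([[-2.14085226e-04, -9.61636161e-01, -2.74327994e-01,
         7.44868118e-02],
       [ 9.99999385e-01, -5.04354641e-04,  9.87578999e-04,
        -1.37089495e-03],
       [-1.08805027e-03, -2.74327614e-01,  9.61635678e-01,
        -1.76202194e-01],
       [ 0.00000000e+00,  0.00000000e+00,  0.00000000e+00,
         1.00000000e+00]])}
{'time': 0.1, 'joint_positions': array([-1.24869770e+00,  9.17840773e-02,  1.23174118e+00, -3.72327583e-06,
        1.81981688e+00, -5.66991377e-02]), 'joint_vel': array([-0.00025175, -0.00092384, -0.00300892,  0.00041083,  0.00159884,
        0.00178087]), 'effort': array([ 2.71721612e-03, -4.47858918e+01, -4.07568276e+01,  7.01501942e-02,
        2.84106005e-02, -1.06164457e-04]), 'tool_pos': array([ 0.22178725, -0.55718944,  0.20683339]), 'tool_rot': array([ 9.82117294e-01,  1.88268042e-01, -1.17526262e-04, -8.66811602e-04]), 'ft_force': array([ 0.39932566, -0.35978228,  0.34424326]), 'torque': array([ 0.00362381, -0.05025956, -0.02885657]), 'grip_width': 1.0012902891395676}
```

View pics/a.png

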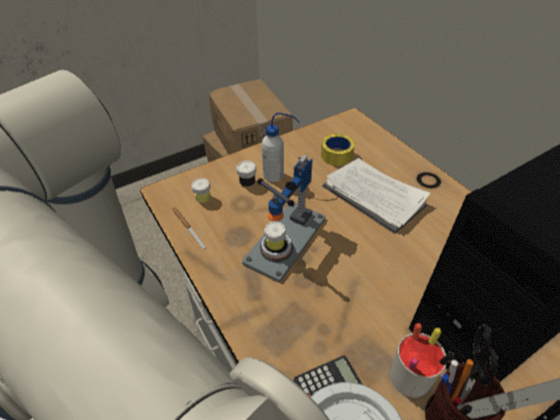

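View pics/b.png

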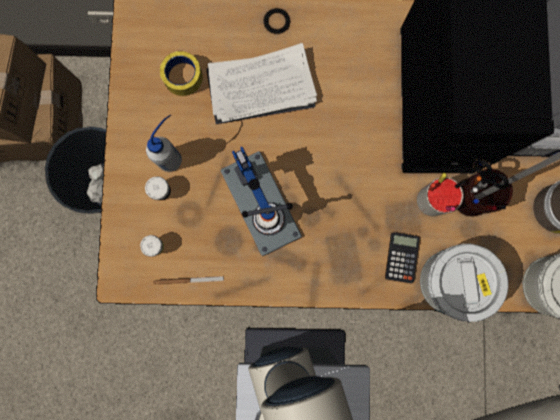

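The scene view shows the clamp near (285,230): pot at (275,237), bar and blue arm at (300,185). The top view shows the handle at about (267,213) and the bar top at about (242,157). I'll zoom in on the clamp in both views.

```bash
python3 - <<'E'
from h import *
a=cv2.imread('pics/a.png')[145:285,235:335];b=cv2.imread('pics/b.png')[140:260,215:305]
a=cv2.resize(a,(400,560),interpolation=cv2.INTER_CUBIC);b=cv2.resize(b,(400,533),interpolation=cv2.INTER_CUBIC)
b=cv2.copyMakeBorder(b,0,27,0,0,cv2.BORDER_CONSTANT)
cv2.imwrite('pics/c.png',np.hstack([a,b]))
E
```

```text
(no output)
```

View pics/c.png

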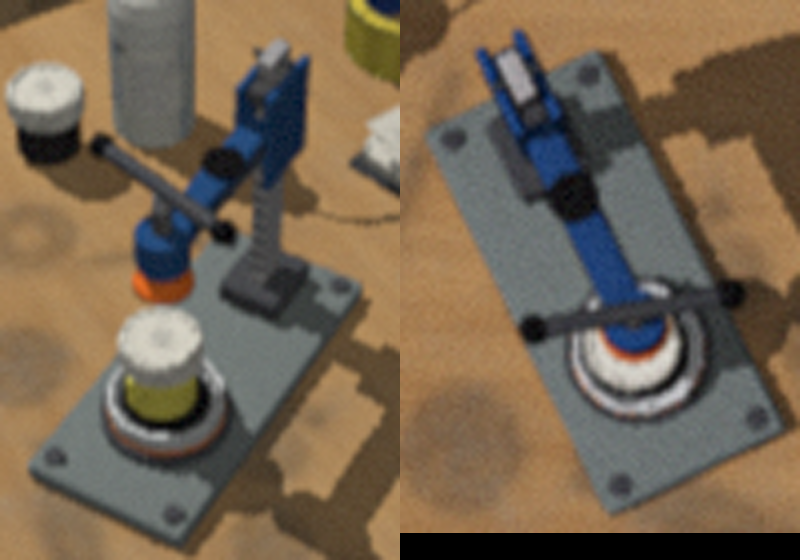

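The zoomed top crop gives these top-view pixels: handle balls at (245.2,213.8) and (290.2,206.4), thumb pad (253.9,183.9), bar top (241,157). In the scene view the balls are at (260.5,181.5) and (290.5,203), the pad at (290.5,185).

```bash
cat >> h.py <<'E'
from scipy.spatial.transform import Rotation as R
def ray(cam,px):
    c=ctrl.get_calibration(cam); d=np.array([(px[0]-c['cx'])/c['fx'],(px[1]-c['cy'])/c['fy'],1.])
    if cam=='wrist':
        s=ctrl.get_state(); Rt=R.from_quat(s['tool_rot']).as_matrix(); T=c['tool_from_camera']
        return Rt@T[:3,3]+s['tool_pos'], Rt@T[:3,:3]@d
    return np.array(c['position']), R.from_quat(c['rotation']).as_matrix()@d
def onz(cam,px,z):
    p,d=ray(cam,px); return p+d*(z-p[2])/d[2]
def tri(p1,p2):
    A=np.zeros((3,3));b=np.zeros(3)
    for p,d in(p1,p2):
        d=d/np.linalg.norm(d);M=np.eye(3)-np.outer(d,d);A+=M;b+=M@p
    return np.linalg.solve(A,b)
E
python3 - <<'E'
from h import *
np.set_printoptions(precision=4,suppress=True)
for n,t,s,z in [('ballL',(245.2,213.8),(260.5,181.5),.21),('ballR',(290.2,206.4),(290.5,203),.21),('pad',(253.9,183.9),(290.5,185),.177),('bar',(241.1,156.9),(303.75,158.75),.212),('plate far-left',(225.,170),None,.014),
 ('A',(221.5,168.8),None,.014),('B',(259.5,152),None,.014),('C',(303,236),None,.014),('D',(263,255),None,.014)]:
    print(n,onz('top',t,z),(onz('scene',s,z),tri(ray('top',t),ray('scene',s))) if s else '')
E
```

```text
ballL [0.4905 0.1374 0.21  ] (array([0.4885, 0.1343, 0.21  ]), array([0.4906, 0.1377, 0.2065]))
ballR [0.5081 0.0439 0.21  ] (array([0.5073, 0.0435, 0.21  ]), array([0.508 , 0.044 , 0.2093]))
pad [0.5594 0.1226 0.177 ] (array([0.5575, 0.1203, 0.177 ]), array([0.5596, 0.1228, 0.1741]))
bar [0.6106 0.1494 0.212 ] (array([0.6104, 0.1467, 0.212 ]), array([0.6116, 0.1493, 0.2096]))
plate far-left [0.6192 0.2027 0.014 ] 
A [0.622  0.2115 0.014 ] 
B [0.6666 0.1185 0.014 ] 
C [0.4599 0.0068 0.014 ] 
D [0.4115 0.1034 0.014 ]
```

Emit:
{"method": "servo_tool", "body": {
  "rows": [
    [0, [0, 0, -0.06], [0, 0, 0]],
    [0, [0, 0, -0.12], [0, 0, 0]],
    [0, [0, 0, -0.18], [0, 0, 0]],
    [0, [0.03, -0.03, -0.2], [0, 0, -2]],
    [0, [0.075, -0.07, -0.2], [0, 0, -5.5]],
    [0, [0.12, -0.11, -0.2], [0, 0, -5.5]],
    [0, [0.165, -0.15, -0.2], [0, 0, -5.5]],
    [0, [0.21, -0.19, -0.2], [0, 0, -5.5]],
    [0, [0.255, -0.23, -0.2], [0, 0, -5.5]],
    [0, [0.3, -0.27, -0.2], [0, 0, -5.5]]
  ]
}}

```text
time: 1.35
tool_pos: [0.4012, -0.1938, 0.4075]
tool_rot: [0.972, 0.235, -0.0, -0.0]
ft_force: [0.6, 0.1, 0.7]
grip_width: 0.005
```

```bash
cat >> h.py <<'E'
def to(x,y,z,ang):
    s=ctrl.get_state(); r=R.from_quat(s['tool_rot'])
    t=R.from_euler('z',ang,degrees=True)*R.from_euler('x',180,degrees=True)
    d=r.inv().apply(np.array([x,y,z])-s['tool_pos']); w=(r.inv()*t).as_rotvec(degrees=True)
    print('t',round(s['time'],2),'pos',s['tool_pos'].round(4),'xang',np.degrees(np.arctan2(*r.as_matrix()[1::-1,0])).round(2),'shift',d.round(4),'turn',w.round(2),'F',s['ft_force'].round(2),'M',s['torque'].round(3),'grip',round(s['grip_width'],3))
E
python3 -c "
from h import *
to(.5585,.1215,.407,27.2)"
```

```text
t 1.35 pos [ 0.4012 -0.1938  0.4075] xang 27.18 shift [ 0.284  -0.2086  0.0005] turn [-0.01  0.01 -0.02] F [0.58 0.11 0.72] M [-0.024 -0.027  0.064] grip 0.005
```

Emit:
{"method": "servo_tool", "body": {
  "rows": [
    [0, [0.04, -0.03, 0], [0, 0, 0]],
    [0, [0.085, -0.062, 0], [0, 0, 0]],
    [0, [0.13, -0.095, 0], [0, 0, 0]],
    [0, [0.175, -0.128, 0], [0, 0, 0]],
    [0, [0.22, -0.161, 0], [0, 0, 0]],
    [0, [0.255, -0.187, 0.02], [0, 0, 0]],
    [0, [0.284, -0.209, 0.06], [0, 0, 0]],
    [0, [0.284, -0.209, 0.11], [0, 0, 0]],
    [0, [0.284, -0.209, 0.157], [0, 0, 0]],
    [0, [0.284, -0.209, 0.157], [0, 0, 0]]
  ]
}}

```text
time: 2.6
tool_pos: [0.5557, 0.1198, 0.2449]
tool_rot: [0.972, 0.235, -0.005, -0.0]
ft_force: [-0.4, -0.0, -0.1]
grip_width: 0.005
```

```bash
python3 -c "
from h import *
to(.5585,.1215,.21,27.2)
w=snap('wrist','d1.png'); s=snap('scene','d2.png',(215,130,355,300),2.47)
cv2.imwrite('pics/d.png',cv2.resize(np.hstack([w,s[:420]]),None,fx=.8,fy=.8) if w.shape[0]==s[:420].shape[0] else w)"
```

```text
t 2.6 pos [0.5557 0.1198 0.2449] xang 27.22 shift [ 0.0037 -0.0001  0.0349] turn [-0.2   0.6   0.02] F [-0.36 -0.03 -0.06] M [ 0.069 -0.012  0.058] grip 0.005
```

View pics/d.png

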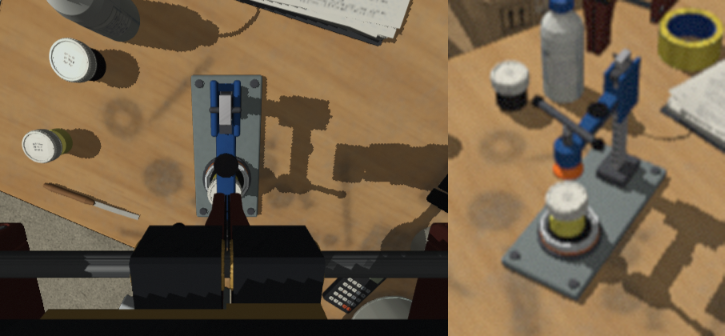

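The wrist view shows the thumb pad at (282,206) and the bar top at (280,125) in full-size pixels. The shut fingertips are in line with the arm, and the scene view of the anvil isn't blocked.

```bash
python3 -c "
from h import *
to(.5585,.1215,.206,27.2)
print(onz('wrist',(282.5,206),.177),onz('wrist',(280,125),.212))"
```

```text
t 2.7 pos [0.5579 0.12   0.2523] xang 27.19 shift [ 0.0012 -0.0011  0.0463] turn [ 0.02 -0.05 -0.01] F [ 0.04 -0.33  0.71] M [-0.037 -0.05   0.003] grip 0.003
[0.56250355 0.12461658 0.177     ] [0.6197127  0.15570843 0.212     ]
```

Emit:
{"method": "servo_tool", "body": {
  "rows": [
    [0, [0.0025, -0.0015, 0.02], [0, 0, 0]],
    [0, [0.0025, -0.0015, 0.035], [0, 0, 0]],
    [0, [0.0025, -0.0015, 0.045], [0, 0, 0]],
    [0, [0.0025, -0.0015, 0.052], [0, 0, 0]],
    [0, [0.0025, -0.0015, 0.059], [0, 0, 0]],
    [0, [0.0025, -0.0015, 0.066], [0, 0, 0]],
    [0, [0.0025, -0.0015, 0.073], [0, 0, 0]],
    [0, [0.0025, -0.0015, 0.08], [0, 0, 0]],
    [0, [0.0025, -0.0015, 0.086], [0, 0, 0]],
    [0, [0.0025, -0.0015, 0.09], [0, 0, 0]]
  ]
}}

```text
time: 3.95
tool_pos: [0.5593, 0.1225, 0.1603]
tool_rot: [0.972, 0.235, -0.0, -0.0]
ft_force: [-0.1, -0.1, -0.7]
grip_width: 0.005
```

Emit:
{"method": "servo_tool", "body": {
  "rows": [
    [0, [0, 0, 0], [0, 0, 0]],
    [0, [0, 0, 0], [0, 0, 0]]
  ]
}}

```text
time: 4.2
tool_pos: [0.5595, 0.1225, 0.1611]
tool_rot: [0.972, 0.235, 0.0, 0.0]
ft_force: [0.3, 0.8, 0.1]
grip_width: 0.008
```

```bash
python3 -c "
from h import *
s=ctrl.camera('scene')[:,:,::-1]; cv2.imwrite('pics/ref.png',s)
cv2.imwrite('pics/e.png',cv2.resize(s[130:290,215:355],None,fx=3.7,fy=3.7,interpolation=cv2.INTER_CUBIC))"
```

```text
(no output)
```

View pics/e.png

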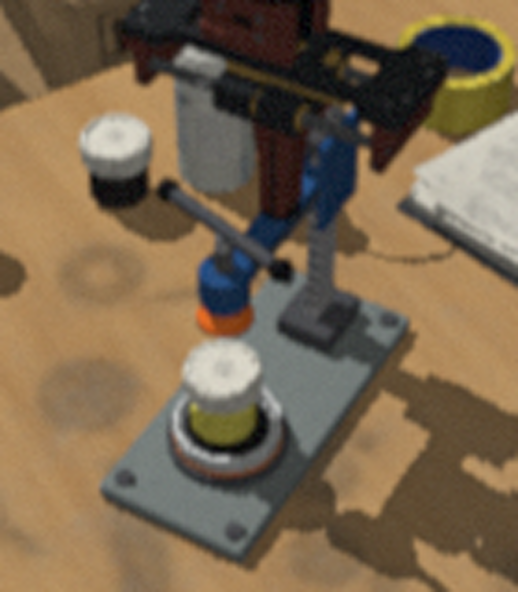

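```bash
python3 -c "
from h import *
c=ctrl.get_calibration('scene');Rm=R.from_quat(c['rotation']).as_matrix()
def pr(p):
    q=Rm.T@(np.array(p)-c['position']);u=np.array([c['fx']*q[0]/q[2]+c['cx'],c['fy']*q[1]/q[2]+c['cy']]);return u.round(1),((u-[215,130])*3.7).round(0)
for p in [(.5595,.1225,.136),(.5595,.1225,.177),(.5595,.1225,.13),(.499,.0905,.21),(.499,.0905,.163),(.499,.0905,.133),(.499,.0905,.086),(.611,.148,.212)]: print(p,*pr(p))
cv2.imwrite('pics/f0.png',ctrl.camera('top')[140:260,215:305,::-1])
a=cv2.imread('pics/a.png');b=cv2.imread('pics/ref.png')
f=np.hstack([cv2.resize(x[150:240,245:325],None,fx=5,fy=5,interpolation=cv2.INTER_CUBIC) for x in(a,b)])
cv2.imwrite('pics/f.png',f)"
```

```text
(0.5595, 0.1225, 0.136) [290.5 197.2] [279. 249.]
(0.5595, 0.1225, 0.177) [290.7 184.1] [280. 200.]
(0.5595, 0.1225, 0.13) [290.5 199. ] [279. 255.]
(0.499, 0.0905, 0.21) [275.1 191.3] [223. 227.]
(0.499, 0.0905, 0.163) [275.5 207. ] [224. 285.]
(0.499, 0.0905, 0.133) [275.7 216.4] [225. 320.]
(0.499, 0.0905, 0.086) [276.  230.3] [226. 371.]
(0.611, 0.148, 0.212) [303.7 158.4] [328. 105.]
```

View pics/f.png

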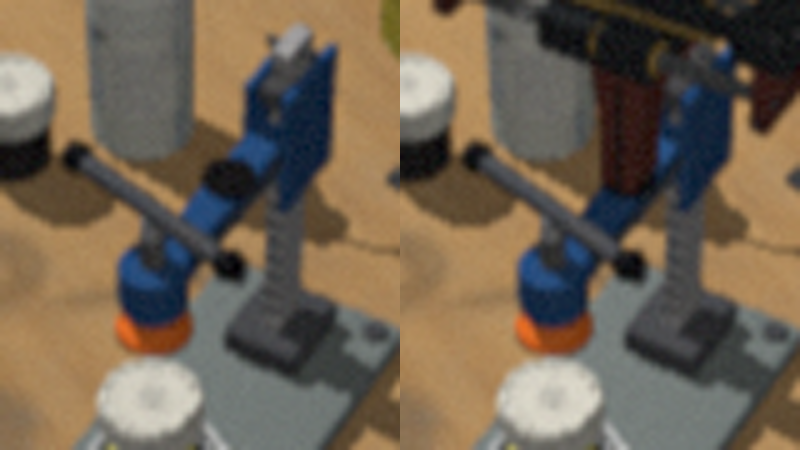

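```bash
python3 -c "
from h import *
to(.5595,.1225,.155,27.2)
s=ctrl.camera('scene')[:,:,::-1]; r=cv2.imread('pics/ref.png')
d=cv2.absdiff(s,r).max(2); print(d.mean(),(d>40).sum(),np.argwhere(d>40)[:5])
cv2.imwrite('pics/s2.png',s)
w=snap('wrist','g1.png',(180,60,390,330),2)
cv2.imwrite('pics/g.png',np.hstack([w,cv2.resize(s[150:258,245:325],(400,540))]))
to(.5595,.1225,.155,27.2)
"
```

```text
t 4.3 pos [0.5595 0.1226 0.1612] xang 27.21 shift [-0.      0.      0.0062] turn [ 0.01 -0.03  0.01] F [-0.28  0.26 -0.83] M [ 0.001 -0.047 -0.04 ] grip 0.005
3.3214838435374148 2 [[ 28 244]
 [347  17]]
t 4.4 pos [0.5595 0.1225 0.1611] xang 27.2 shift [0.     0.     0.0061] turn [ 0.01 -0.03  0.  ] F [-0.06  1.06 -0.51] M [-0.023 -0.007 -0.021] grip 0.007
```

View pics/g.png

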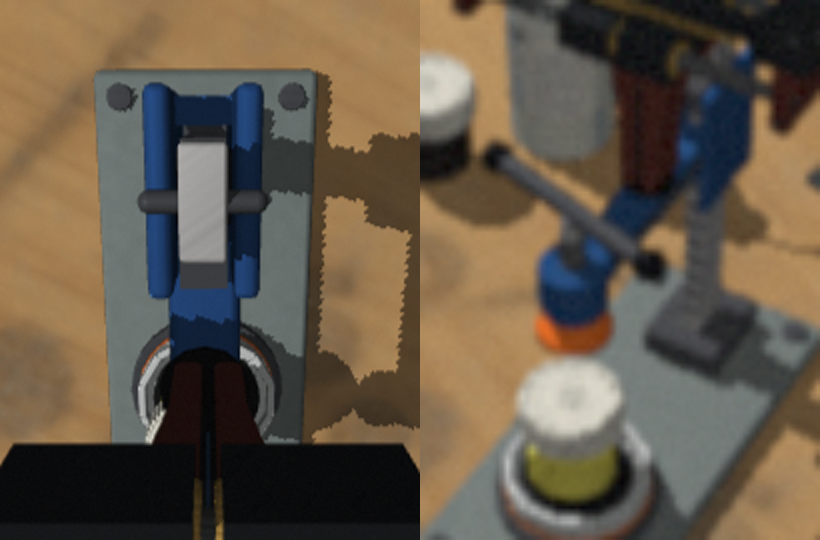

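The thumb pad is still at z≈0.177 and the arm hasn't slid. The shut fingertips look to be right on the pad, though the measured TCP is 0.161, so they reach less far than stated. I'll go down slowly and watch the force.

Emit:
{"method": "servo_tool", "body": {
  "rows": [
    [0, [0, 0, 0.0015], [0, 0, 0]],
    [0, [0, 0, 0.003], [0, 0, 0]],
    [0, [0, 0, 0.0045], [0, 0, 0]],
    [0, [0, 0, 0.006], [0, 0, 0]]
  ]
}}

```text
time: 4.9
tool_pos: [0.5594, 0.1225, 0.1548]
tool_rot: [0.972, 0.235, 0.0, 0.0]
ft_force: [0.3, -0.4, 0.2]
grip_width: 0.01
```

```bash
cat >> h.py <<'E'
def shift(box,ref='pics/ref.png',cam='scene',n=1):
    # pixel shift of a patch (x0,y0,x1,y1) against the reference picture (ECC translation)
    x0,y0,x1,y1=box; im=np.mean([ctrl.camera(cam).astype(np.float32) for _ in range(n)],0)[:,:,::-1]
    g=lambda q: cv2.resize(cv2.cvtColor(q.astype(np.float32)/255,cv2.COLOR_BGR2GRAY)[y0:y1,x0:x1],None,fx=4,fy=4,interpolation=cv2.INTER_CUBIC)
    W=np.eye(2,3,dtype=np.float32)
    cc,W=cv2.findTransformECC(g(cv2.imread(ref)),g(im),W,cv2.MOTION_TRANSLATION,(3,300,1e-6),None,5)
    return (W[:,2]/4).round(2),round(cc,3)
E
python3 -c "
from h import *
to(.5595,.1225,.155,27.2)
print('foot/boss',shift((264,190,287,222)))
print('pot',shift((260,222,295,262)))
"
```

```text
t 4.9 pos [0.5594 0.1225 0.1548] xang 27.2 shift [ 0.0001  0.0001 -0.0002] turn [ 0.   -0.01  0.  ] F [ 0.32 -0.43  0.19] M [-0.002 -0.133  0.008] grip 0.01
foot/boss (array([-0.05,  1.18], dtype=float32), 0.988)
pot (array([-0.06, -0.02], dtype=float32), 0.994)
```

Emit:
{"method": "servo_tool", "body": {
  "rows": [
    [0, [0, 0, 0.004], [0, 0, 0]],
    [0, [0, 0, 0.008], [0, 0, 0]],
    [0, [0, 0, 0.012], [0, 0, 0]],
    [0, [0, 0, 0.016], [0, 0, 0]],
    [0, [0, 0, 0.02], [0, 0, 0]],
    [0, [0, 0, 0.024], [0, 0, 0]],
    [0, [0, 0, 0.028], [0, 0, 0]],
    [0, [0, 0, 0.032], [0, 0, 0]],
    [0, [0, 0, 0.036], [0, 0, 0]]
  ]
}}

```text
time: 6.12
tool_pos: [0.5594, 0.1225, 0.1186]
tool_rot: [0.972, 0.235, 0.0, 0.0]
ft_force: [0.6, -1.1, 0.3]
grip_width: 0.009
```

```bash
python3 -c "
from h import *
to(.5595,.1225,.112,27.2)
s=ctrl.camera('scene')[:,:,::-1]; cv2.imwrite('pics/s3.png',s)
w=snap('wrist','i1.png',(180,60,390,330),2)
cv2.imwrite('pics/i.png',np.hstack([w,cv2.resize(s[150:285,245:345],(400,540))]))
"
```

```text
t 6.12 pos [0.5594 0.1225 0.1186] xang 27.21 shift [0.0001 0.0001 0.0066] turn [ 0.   -0.01  0.01] F [ 0.62 -1.1   0.28] M [ 0.056 -0.118  0.   ] grip 0.009
```

View pics/i.png

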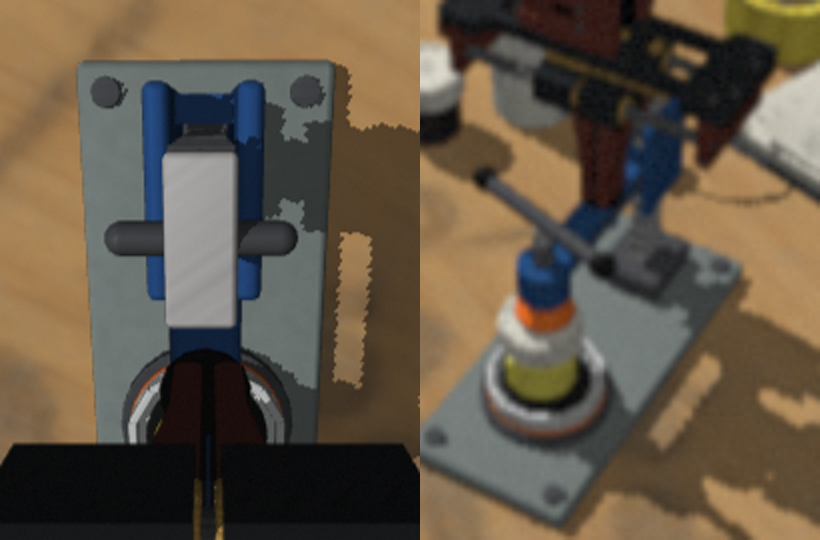

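The arm slid well. The foot is now just above or on the cap, and the bar clears the gripper. Next are small steps while I watch the force.

Emit:
{"method": "servo_tool", "body": {
  "rows": [
    [0, [0, 0, 0.0015], [0, 0, 0]],
    [0, [0, 0, 0.003], [0, 0, 0]],
    [0, [0, 0, 0.0045], [0, 0, 0]],
    [0, [0, 0, 0.0055], [0, 0, 0]],
    [0, [0, 0, 0.0055], [0, 0, 0]]
  ]
}}

```text
time: 6.85
tool_pos: [0.5595, 0.1226, 0.1145]
tool_rot: [0.972, 0.235, 0.001, 0.0]
ft_force: [-2.2, -0.3, 5.7]
grip_width: 0.004
```

```bash
python3 -c "
from h import *
to(.5595,.1225,.112,27.2)
print('pot body',shift((264,232,293,264),n=2))
print('foot',shift((264,195,287,232),ref='pics/s3.png'))
"
```

```text
t 6.85 pos [0.5595 0.1226 0.1145] xang 27.21 shift [-0.      0.0001  0.0025] turn [ 0.02 -0.06  0.01] F [-2.2  -0.26  5.69] M [-0.083  0.487 -0.049] grip 0.004
pot body (array([-0.08,  0.4 ], dtype=float32), 0.866)
foot (array([0.  , 0.83], dtype=float32), 0.99)
```

Emit:
{"method": "servo_tool", "body": {
  "rows": [
    [0, [0, 0, 0.001], [0, 0, 0]],
    [0, [0, 0, 0.002], [0, 0, 0]],
    [0, [0, 0, 0.002], [0, 0, 0]],
    [0, [0, 0, 0.002], [0, 0, 0]]
  ]
}}

```text
time: 7.5
tool_pos: [0.5597, 0.1226, 0.1133]
tool_rot: [0.972, 0.235, 0.001, 0.0]
ft_force: [-2.7, 0.3, 8.8]
grip_width: 0.003
```

Emit:
{"method": "servo_tool", "body": {
  "rows": [
    [0, [0, 0, 0.001], [0, 0, 0]],
    [0, [0, 0, 0.002], [0, 0, 0]],
    [0, [0, 0, 0.003], [0, 0, 0]],
    [0, [0, 0, 0.003], [0, 0, 0]],
    [0, [0, 0, 0.003], [0, 0, 0]]
  ]
}}

```text
time: 8.12
tool_pos: [0.5599, 0.1227, 0.1121]
tool_rot: [0.972, 0.235, 0.002, 0.0]
ft_force: [-6.4, -2.2, 15.1]
grip_width: 0.008
```

```bash
python3 -c "
from h import *
to(.5595,.1225,.112,27.2)
print('pot body',shift((264,236,293,264),n=3))
print('foot',shift((264,195,287,232),ref='pics/s3.png'))
"
```

```text
t 8.12 pos [0.5599 0.1227 0.1121] xang 27.21 shift [-0.0005 -0.      0.0001] turn [ 0.07 -0.21  0.01] F [-6.36 -2.18 15.14] M [-0.189  1.076 -0.021] grip 0.008
pot body (array([-0.06,  0.41], dtype=float32), 0.97)
foot (array([0.1 , 1.07], dtype=float32), 0.985)
```

Emit:
{"method": "servo_tool", "body": {
  "rows": [
    [0, [0, 0, -0.002], [0, 0, 0]],
    [0, [0, 0, -0.01], [0, 0, 0]],
    [0, [0, 0, -0.05], [0, 0, 0]],
    [1, [0, 0, -0.1], [0, 0, -5]],
    [1, [-0.02, 0, -0.14], [0, 0, -15]],
    [1, [-0.05, 0, -0.16], [0, 0, -25]],
    [1, [-0.069, 0, -0.16], [0, 0, -35]],
    [1, [-0.069, 0, -0.16], [0, 0, -45]],
    [1, [-0.069, 0, -0.16], [0, 0, -55]],
    [1, [-0.069, 0, -0.16], [0, 0, -65]]
  ]
}}

```text
time: 9.57
tool_pos: [0.498, 0.0909, 0.2682]
tool_rot: [0.691, 0.723, -0.0, -0.0]
ft_force: [-0.5, -0.4, -0.2]
grip_width: 0.765
```

Emit:
{"method": "servo_tool", "body": {
  "rows": [
    [1, [0, 0, 0], [0, 0, -8.5]],
    [1, [0, 0, 0], [0, 0, -8.5]],
    [1, [0, 0, 0], [0, 0, -8.5]]
  ]
}}

```text
time: 9.95
tool_pos: [0.498, 0.091, 0.2682]
tool_rot: [0.639, 0.769, -0.0, -0.0]
ft_force: [-0.2, 0.6, 0.0]
grip_width: 0.996
```

```bash
python3 -c "
from h import *
to(.499,.0905,.25,100.6)
w=snap('wrist','j1.png')
to(.499,.0905,.25,100.6)
print(ctrl.get_state()['joint_positions'].round(3))
s=ctrl.camera('scene')[:,:,::-1]; cv2.imwrite('pics/s4.png',s)
print('pot body',shift((264,236,293,264),n=3))
print('foot vs s3',shift((264,205,287,232),ref='pics/s3.png'))
cv2.imwrite('pics/j.png',np.hstack([cv2.resize(w,(480,360)),cv2.resize(s[150:285,245:345],(267,360))]))
"
```

```text
t 9.95 pos [0.498  0.091  0.2682] xang 100.54 shift [-0.0006  0.0009  0.0182] turn [-0.01 -0.   -0.06] F [-0.16  0.63  0.02] M [ 0.016 -0.109 -0.022] grip 0.996
t 10.0 pos [0.498  0.091  0.2683] xang 100.57 shift [-0.0007  0.0009  0.0183] turn [-0.01 -0.   -0.03] F [ 0.27  0.16 -0.02] M [-0.029 -0.123 -0.06 ] grip 0.999
[ 0.113 -0.139  1.35   0.     1.931 -0.071]
pot body (array([-0.08,  0.28], dtype=float32), 0.969)
foot vs s3 (array([0.04, 0.95], dtype=float32), 0.983)
```

View pics/j.png

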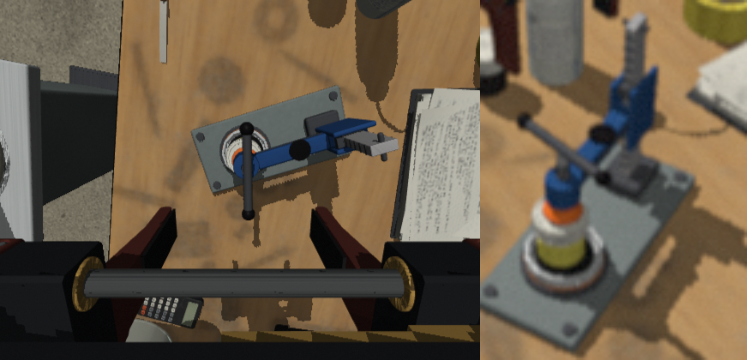

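```bash
python3 -c "
from h import *
z=.164
a=onz('wrist',(287,150.5),z);b=onz('wrist',(289.3,250.8),z);print(a,b,(a+b)/2,np.linalg.norm(a-b),np.degrees(np.arctan2(*(a-b)[1::-1])))
r=cv2.imread('pics/s4.png')
# balls in scene j crop: scale 2.67
s1=(245+523/1-480*1,0)
p=[((523-480)/2.67+245,120/2.667+150),((602-480)/2.67+245,178/2.667+150)]
a,b=[onz('scene',q,z) for q in p];print(a,b,(a+b)/2,np.linalg.norm(a-b),np.degrees(np.arctan2(*(a-b)[1::-1])))
"
```

```text
[0.49079841 0.14059823 0.164     ] [0.51082263 0.04763734 0.164     ] [0.50081052 0.09411779 0.164     ] 0.09509310340905024 102.15605014279349
[0.4910514  0.13980047 0.164     ] [0.51057533 0.04698573 0.164     ] [0.50081336 0.0933931  0.164     ] 0.0948459862310195 101.8791933168648
```

Emit:
{"method": "servo_tool", "body": {
  "rows": [
    [1, [0.0015, 0.003, 0.04], [0, 0, -1.4]],
    [1, [0.0015, 0.003, 0.08], [0, 0, -1.4]],
    [1, [0.0015, 0.003, 0.11], [0, 0, -1.4]],
    [1, [0.0015, 0.003, 0.13], [0, 0, -1.4]],
    [1, [0.0015, 0.003, 0.14], [0, 0, -1.4]],
    [1, [0.0015, 0.003, 0.14], [0, 0, -1.4]]
  ]
}}

```text
time: 11.0
tool_pos: [0.5007, 0.093, 0.1284]
tool_rot: [0.629, 0.778, -0.0, -0.0]
ft_force: [0.4, 0.2, 0.1]
grip_width: 1.003
```

```bash
python3 -c "
from h import *
to(.5005,.093,.128,102)
w=snap('wrist','k1.png')
s=ctrl.camera('scene')[:,:,::-1]
cv2.imwrite('pics/k.png',np.hstack([cv2.resize(w,(480,360)),cv2.resize(s[140:260,235:335],(300,360))]))
"
```

```text
t 11.0 pos [0.5007 0.093  0.1284] xang 102.1 shift [ 0.     -0.0002  0.0004] turn [-0.  -0.   0.1] F [0.39 0.24 0.14] M [-0.011 -0.078  0.011] grip 1.003
```

View pics/k.png

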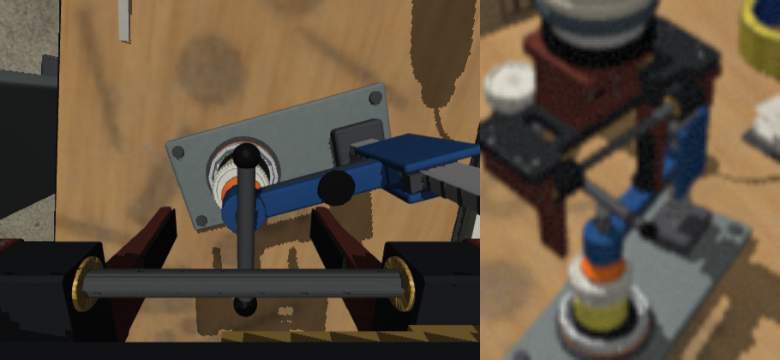

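Emit:
{"method": "servo_tool", "body": {
  "rows": [
    [0, [0, 0, 0], [0, 0, 0]],
    [0, [0, 0, 0], [0, 0, 0]],
    [0, [0, 0, 0], [0, 0, 0]],
    [0, [0, 0, 0], [0, 0, 0]],
    [0, [0, 0, 0], [0, 0, 0]],
    [0, [0, 0, 0], [0, 0, 0]],
    [0, [0, 0, 0], [0, 0, 0]],
    [0, [0, 0, 0], [0, 0, 0]]
  ]
}}

```text
time: 12.1
tool_pos: [0.5007, 0.093, 0.1283]
tool_rot: [0.629, 0.778, 0.0, 0.0]
ft_force: [5.1, 2.1, -2.0]
grip_width: 0.124
```

```bash
python3 -c "
from h import *
to(.5005,.093,.128,102)
print(shift((264,236,293,264),n=3))
"
```

```text
t 12.1 pos [0.5007 0.093  0.1283] xang 102.1 shift [ 0.     -0.0002  0.0003] turn [ 0.01 -0.    0.1 ] F [ 5.09  2.12 -1.97] M [ 0.272 -0.894  0.004] grip 0.124
(array([-0.07,  0.27], dtype=float32), 0.974)
```

Emit:
{"method": "servo_tool", "body": {
  "rows": [
    [0, [0, 0.0012, 0], [0, 0, 0]],
    [0, [0, 0.0012, 0], [0, 0, 4]],
    [0, [0, 0.0012, 0], [0, 0, 8]],
    [0, [0, 0.0012, 0], [0, 0, 12]],
    [0, [0, 0.0012, 0], [0, 0, 17]],
    [0, [0, 0.0012, 0], [0, 0, 22]],
    [0, [0, 0.0012, 0.0002], [0, 0, 26]],
    [0, [0, 0.0012, 0.0002], [0, 0, 30]]
  ]
}}

```text
time: 13.25
tool_pos: [0.5011, 0.0937, 0.1279]
tool_rot: [0.809, 0.588, -0.001, -0.001]
ft_force: [-0.1, 2.0, -0.1]
grip_width: 0.108
```

```bash
python3 -c "
from h import *
to(.5005,.093,.128,102)
print(shift((264,236,293,264),n=3))
"
```

```text
t 13.25 pos [0.5011 0.0937 0.1279] xang 72.02 shift [-0.0009 -0.0003 -0.0001] turn [ -0.12  -0.04 -29.98] F [-0.12  1.97 -0.06] M [0.275 0.265 0.096] grip 0.108
(array([-0.06,  0.35], dtype=float32), 0.969)
```

Emit:
{"method": "servo_tool", "body": {
  "rows": [
    [0, [0, 0, 0], [0, 0, 4]],
    [0, [0, 0, 0], [0, 0, 8]],
    [0, [0, 0, 0], [0, 0, 12]],
    [0, [0, 0, 0.0002], [0, 0, 16]],
    [0, [0, 0, 0.0002], [0, 0, 21]],
    [0, [0, 0, 0.0002], [0, 0, 26]],
    [0, [0, 0, 0.0004], [0, 0, 31]],
    [0, [0, 0, 0.0004], [0, 0, 36]],
    [0, [0, 0, 0.0004], [0, 0, 40]]
  ]
}}

```text
time: 14.52
tool_pos: [0.5012, 0.0937, 0.1272]
tool_rot: [0.961, 0.276, -0.001, -0.001]
ft_force: [-0.8, 2.1, -1.8]
grip_width: 0.111
```

```bash
python3 -c "
from h import *
to(.5005,.093,.128,102)
print(shift((264,236,293,264),n=3))
"
```

```text
t 14.53 pos [0.5012 0.0937 0.1272] xang 32.09 shift [-0.0009  0.0002 -0.0008] turn [-1.200e-01  1.000e-02 -6.991e+01] F [-0.85  2.14 -1.84] M [0.445 0.405 0.186] grip 0.111
(array([-0.05,  0.47], dtype=float32), 0.974)
```

Emit:
{"method": "servo_tool", "body": {
  "rows": [
    [0, [0, 0, 0.0003], [0, 0, 4]],
    [0, [0, 0, 0.0004], [0, 0, 8]],
    [0, [0, 0, 0.0005], [0, 0, 12]],
    [0, [0, 0, 0.0006], [0, 0, 16]],
    [0, [0, 0, 0.0007], [0, 0, 20]],
    [0, [0, 0, 0.0008], [0, 0, 24]],
    [0, [0, 0, 0.0008], [0, 0, 27]],
    [0, [0, 0, 0.0008], [0, 0, 30]]
  ]
}}

```text
time: 15.68
tool_pos: [0.5013, 0.0934, 0.1267]
tool_rot: [1.0, 0.019, -0.001, -0.0]
ft_force: [-1.9, 2.4, -1.6]
grip_width: 0.11
```

```bash
python3 -c "
from h import *
to(.5005,.093,.128,102)
print(shift((264,236,293,264),n=3))
"
```

```text
t 15.68 pos [0.5013 0.0934 0.1267] xang 2.17 shift [-0.0009  0.0004 -0.0013] turn [-8.000e-02  4.000e-02 -9.983e+01] F [-1.88  2.37 -1.58] M [0.348 0.508 0.17 ] grip 0.11
(array([-0.04,  0.57], dtype=float32), 0.969)
```

Emit:
{"method": "servo_tool", "body": {
  "rows": [
    [0, [0, 0, 0.0002], [0, 0, 4]],
    [0, [0, 0, 0.0003], [0, 0, 8]],
    [0, [0, 0, 0.0004], [0, 0, 12]],
    [0, [0, 0, 0.0005], [0, 0, 16]],
    [0, [0, 0, 0.0006], [0, 0, 20]],
    [0, [0, 0, 0.0006], [0, 0, 22]],
    [0, [0, 0, 0.0006], [0, 0, 25]]
  ]
}}

```text
time: 16.7
tool_pos: [0.5015, 0.0933, 0.1262]
tool_rot: [0.98, -0.198, -0.0, 0.0]
ft_force: [-1.9, 3.0, -1.8]
grip_width: 0.108
```

```bash
python3 -c "
from h import *
to(.5005,.093,.128,102)
print(shift((264,236,293,264),n=3),ctrl.get_state()['joint_positions'][5])
"
```

```text
t 16.7 pos [0.5015 0.0933 0.1262] xang -22.87 shift [-0.0008  0.0007 -0.0018] turn [-3.0000e-02  4.0000e-02 -1.2487e+02] F [-1.85  2.97 -1.78] M [0.355 0.643 0.168] grip 0.108
(array([-0.03,  0.67], dtype=float32), 0.965) 2.0856208857922374
```

Emit:
{"method": "servo_tool", "body": {
  "rows": [
    [0, [0, 0, 0.0002], [0, 0, 4]],
    [0, [0, 0, 0.0003], [0, 0, 8]],
    [0, [0, 0, 0.0004], [0, 0, 12]],
    [0, [0, 0, 0.0005], [0, 0, 16]],
    [0, [0, 0, 0.0005], [0, 0, 20]],
    [0, [0, 0, 0.0005], [0, 0, 20]]
  ]
}}

```text
time: 17.6
tool_pos: [0.5016, 0.0933, 0.1257]
tool_rot: [0.931, -0.365, -0.0, 0.0]
ft_force: [-3.7, 2.1, -0.9]
grip_width: 0.108
```

```bash
python3 -c "
from h import *
to(.5005,.093,.128,102)
print(shift((264,236,293,264),n=5),ctrl.get_state()['joint_positions'][5])
"
```

```text
t 17.6 pos [0.5016 0.0933 0.1257] xang -42.78 shift [-0.0006  0.0009 -0.0023] turn [-2.0000e-02  5.0000e-02 -1.4478e+02] F [-3.73  2.13 -0.89] M [0.395 0.862 0.046] grip 0.108
(array([-0.05,  0.76], dtype=float32), 0.955) 2.435467980373863
```

Emit:
{"method": "servo_tool", "body": {
  "rows": [
    [1, [0, 0, 0], [0, 0, 0]],
    [1, [0, 0, 0], [0, 0, 0]],
    [1, [0, 0, 0], [0, 0, 0]],
    [1, [0, 0, 0], [0, 0, 0]],
    [1, [0, 0, -0.02], [0, 0, 0]],
    [1, [0, 0, -0.05], [0, 0, 0]],
    [1, [0, 0, -0.1], [0, 0, -5]],
    [1, [0, 0, -0.14], [0, 0, -15]],
    [1, [0, 0, -0.14], [0, 0, -25]],
    [1, [0, 0, -0.14], [0, 0, -35]]
  ]
}}

```text
time: 19.1
tool_pos: [0.5022, 0.0933, 0.2685]
tool_rot: [0.998, -0.066, 0.002, -0.0]
ft_force: [-0.3, -0.3, -0.3]
grip_width: 1.005
```

```bash
python3 -c "
from h import *
to(.5005,.093,.128,102)
im=np.mean([ctrl.camera('scene').astype(np.float32) for _ in range(8)],0)[:,:,::-1]
np.save('pics/cur.npy',im); r=cv2.imread('pics/ref.png').astype(np.float32)
s2=cv2.imread('pics/s2.png').astype(np.float32); r=(r+s2)/2
g=lambda q,b: cv2.resize(cv2.cvtColor(q/255,cv2.COLOR_BGR2GRAY)[b[1]:b[3],b[0]:b[2]],None,fx=4,fy=4,interpolation=cv2.INTER_CUBIC)
for b in [(264,236,293,264),(262,235,290,251),(264,240,288,250),(259,240,296,256),(240,262,300,282),(262,226,290,250)]:
    W=np.eye(2,3,dtype=np.float32);cc,W=cv2.findTransformECC(g(r,b),g(im,b),W,cv2.MOTION_TRANSLATION,(3,300,1e-6),None,5);print(b,(W[:,2]/4).round(2),round(cc,3))
cr=lambda q:cv2.resize(q[215:275,250:305],(400,436),interpolation=cv2.INTER_CUBIC)
cv2.imwrite('pics/l.png',np.hstack([cr(r),cr(im)]))
"
```

```text
t 19.1 pos [0.5022 0.0933 0.2685] xang -7.57 shift [-0.0022  0.0006  0.1405] turn [   0.15   -0.17 -109.57] F [-0.31 -0.28 -0.29] M [ 0.096 -0.01   0.023] grip 1.005
(264, 236, 293, 264) [-0.06  0.76] 0.956
(262, 235, 290, 251) [0.01 0.98] 0.925
(264, 240, 288, 250) [0.08 0.71] 0.975
(259, 240, 296, 256) [0.06 0.93] 0.976
(240, 262, 300, 282) [-0.08  0.  ] 0.961
(262, 226, 290, 250) [-0.05  2.96] 0.479[ WARN:0@15.418] global loadsave.cpp:1063 imwrite_ Unsupported depth image for selected encoder is fallbacked to CV_8U.
```

View pics/l.png

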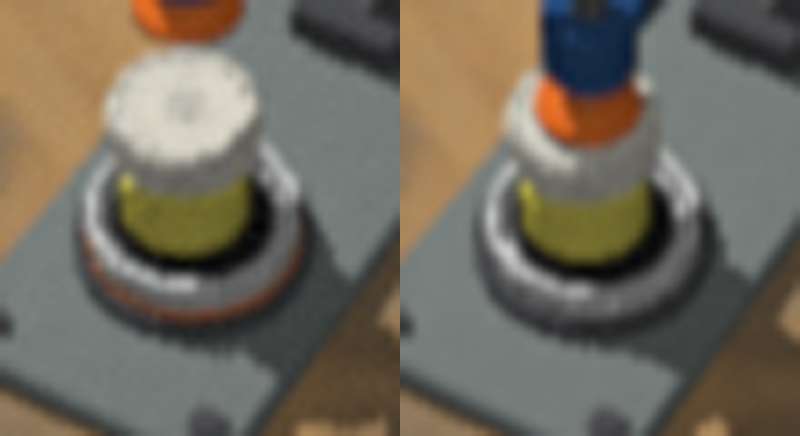

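The scene crop shows the orange band at the lower anvil rim in the reference (left). In the current frame (right) it has gone. I'll check for any remaining orange numerically, and take a view from the top camera.

```bash
python3 -c "
from h import *
im=np.load('pics/cur.npy'); r=(cv2.imread('pics/ref.png').astype(np.float32)+cv2.imread('pics/s2.png'))/2
o=lambda q:(q[...,2]-0.5*(q[...,1]+q[...,0]))
for x in range(264,290,4):
    print(x,[o(q)[248:262,x:x+4].mean(1).round(0).astype(int).tolist() for q in(r,im)])
c=ctrl.get_calibration('scene');Rm=R.from_quat(c['rotation']).as_matrix()
def pr(p):
    q=Rm.T@(np.array(p)-c['position']);return c['fy']*q[1]/q[2]
print((pr((.49,.08,.04))-pr((.49,.08,.05)))/10,'px/mm', ctrl.get_state()['time'])
"
```

```text
264 [[-1, -1, 0, 1, 3, 11, 23, 26, 11, 0, -4, -5, -6, -6], [1, -1, -1, -1, -1, -1, -1, -1, -2, -2, -3, -5, -6, -6]]
268 [[21, 10, 1, -2, -1, -1, 0, 8, 23, 25, 12, -2, -3, -5], [30, 19, 7, 0, -1, -1, 0, 0, -1, -1, -2, -2, -3, -5]]
272 [[36, 28, 11, -1, -1, -1, -1, -1, 3, 23, 38, 15, -2, -3], [38, 37, 28, 10, -2, 0, -1, -1, 0, 0, -1, -1, -2, -3]]
276 [[34, 23, 8, -2, 0, -1, -1, -2, 2, 23, 40, 17, -3, -3], [37, 33, 23, 7, -1, 0, 0, 0, 0, -1, -1, -1, -1, -2]]
280 [[13, 4, -1, -1, 0, -1, -2, 2, 16, 31, 22, 2, -3, -3], [21, 11, 2, -1, 0, 0, 0, 0, -1, -1, -1, -1, -1, -3]]
284 [[-1, -1, -1, -1, -1, 4, 13, 24, 26, 11, -1, -4, -2, -4], [-1, 0, 0, 0, -1, 0, 0, -1, -1, -1, -2, -2, -2, -3]]
288 [[5, 9, 11, 14, 16, 13, 5, 0, -3, -3, -3, -3, -3, -3], [-1, -1, -1, -1, -1, -1, -2, -2, -2, -3, -3, -3, -3, -3]]
0.2677195473570915 px/mm 19.5
```

The band is completely gone, so the load is at least about 24 N. The pot and anvil sank about 0.75–1.0 px at 0.268 px/mm, which is 2.8–3.7 mm or roughly 22–30 N. That is inside the 17–35 N window, and the gripper is clear, so I'm handing it in.

```bash
python3 -c "
from h import *
to(.5,.09,.268,0)
print(ctrl.job_done())"
```

```text
t 19.5 pos [0.5018 0.0932 0.266 ] xang -7.99 shift [-0.0013  0.0035 -0.002 ] turn [ 0.   -0.   -7.99] F [0.14 0.47 0.15] M [ 0.041  0.005 -0.027] grip 0.999
the job is handed in; nothing more can be done
None
```

The pot is clamped at an estimated 22–30 N, inside the 17–35 N window, and I handed the job in at 19.5 s; no verdict was reported.

- **Sliding and tilting:** I pushed the thumb pad down until the foot met the cap, then pressed to about 15 N. After I let go, the pot stayed sunk, showing roughly 7–8 N. I did not measure the tilt angle itself, only inferred it from that held load.
- **Tightening:** I gripped the T-handle, turned it clockwise about 145° (2.5 rad), released it and lifted clear.

**Last checks:**
- The orange band has gone completely from the scene view, with no orange left in the pixels, which means about 24 N or more.
- The pot and anvil shifted 0.71–0.98 px depending on the patch used, about 2.7–3.7 mm or 21–29 N. The smaller readings point a little below 24 N, so they disagree slightly with the vanished band.
- The wrist force read about 0 with the gripper open and well above the clamp. My moves kept clear of the bystanders, but I did not re-measure where they are.

**Disagreement with the description:** the fingertips stand about 19 mm behind the reported TCP, not 25 mm ahead of it. I found this from the pictures and from where the arm began to slide, and corrected for it.

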